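Set the polarizer on the inspection light, then switch it on

TASK

On the round inspection light, gently push the orange lever pin around its arc until the lever points at the yellow dot on the scale, and leave it there. Only then press the green button on the grey switch box all the way down, and let it go, to turn the light on. Leave the circuit board on the glass and the other things on the bench where they are.

Things in the scene. Friction and masses are not known exactly. Their poses are not given: they have to be found in the camera images.
- stage_axis (a point): Centre of the inspection light, on the ring's vertical rotation axis, at the top of the white glass window (47 mm above the bench; window 96 mm across). The light is a fixed round grey base 240 mm across and 32 mm high with a black connector at its rear; on it lies a fixed black scale disc 224 mm across (top at 36 mm) with white ticks and four coloured dots, and on that the turning steel ring, 164 mm across (top at 44 mm).
- polarizer: The turning ring with its lever; origin on the rotation axis at bench height, z up, turning only about z. The lever runs from the axis along its own -x: a white pointer 16 mm wide (top 50 mm above the bench, point at 88 mm from the axis), carrying an upright orange pin. It turns at least 95 degrees either way from the middle of the scale, stiffly (about 3 N at the pin), has no spring, and stays where it is left.
- lever_pin (a point): Top centre of the orange upright pin on the lever: 14 mm in diameter, 72 mm from the rotation axis, standing from the lever (50 mm above the bench) up to 88 mm above the bench.
- lever_index (a point): The place on the scale that the lever points at: 100 mm from the rotation axis (12 mm beyond the lever's white point), in line with axis and pin.
- dot_yellow (a point): Top centre of the flat yellow dot, 14 mm across, on the fixed scale disc, 100 mm from the rotation axis and 38 mm above the bench. Blue, green and red dots of the same size lie elsewhere on the same circle; any of the four may be on either side of the lever. When the lever is set, lever_index lies over this dot.
- switchbox: Grey fixed switch box, 90 x 70 mm and 34 mm high, to the left or right of the inspection light; origin at the centre of its underside.
- lamp_button_top (a point): Centre of the top face of the round green push button, 32 mm across, in a black housing on the switch box; it is pressed straight down.
- lamp_button (a joint): Travel of the green button in m: 0 released, 0.006 fully down (5 N); it springs back.
- board: Loose green circuit board, 52 x 40 x 3 mm with parts up to 11 mm high, lying on the window; origin at the centre of its underside.
- tin: Loose metal tin with a brass top, 72 mm across, 37 mm high, on the other side of the light from the switch box; origin at the centre of its underside.
- flux: Small loose jar, 44 mm across, 48 mm high; origin at the centre of its underside.
- spool: Loose blue spool wound with red, 64 mm across, 40 mm high; origin at the centre of its underside.
- driver: Loose screwdriver with red handle, 170 mm long, lying on the bench; origin underneath it.
- pliers: Loose pliers with orange handles, about 160 mm long, 12 mm thick, lying on the bench; origin underneath, near the middle.
Mind the look-alikes: they are no part of the job. There is more than one size of the switchbox; the one meant has the size given above.

How it is judged:
By the outcome, as a careful person would: the job done as asked, in the order asked, and still so for the second after the job is handed in, with the robot touching nothing.
It also fails if it takes over 48 s, if anything falls off the work surface, if the arm or the gripper's body presses on something with over 40 N, if the wrist force passes 120 N, or if a joint passes its speed limit or range.

ROBOT

A 6-joint arm with a two-finger parallel gripper is mounted at the origin on the work surface. World frame = base frame: x ahead of the robot, y to its left, z up, the work surface at z = 0. Lengths are in m, angles in rad, forces in N, time in s.
With the tool pointing down it reaches from about 0.4 to 0.825 m from the base axis. Payload 7 kg.
Tool frame: the origin (TCP) lies at the very end of the fingers, on their centre line; the grasp point (between the pads) lies 19 mm behind it; y points along the fingers, x is the direction in which the jaws open and shut, and the axes are right-handed (so a half turn about y gives the same grasp; the last joint's range is limited). The gripper opens to 88 mm and grips with 3 to 60 N. Pads are 19 mm wide; open, the fingers measure 130 mm over their backs; the gripper's body (78 mm by 193 mm) begins 47 mm behind the grasp point.
Start: joints at [-0.854, 0.359, 0.012, 0, -1.224, -0.288], TCP at [0.281, -0.614, 0.227] pointing down, gripper open.
Joint ranges: [-3.07, 3.07], [-1.43, 2.12], [-1.02, 1.25], [-3.03, 1.67], [-3.05, -0], [-3.03, 3.03]. Speed limits (rad/s): [2.39, 2.39, 3.01, 3.14, 3.14, 3.14].

INTERFACE

Orientations are given as a 3x3 rotation matrix whose columns are the frame's x, y, z axes.
In Python, from cell import bot, optics gives the robot as it stands. The module is installed in compiled form; this text tells all that it offers.
- The arm moves only by the tool apply_moves, never from a script. Its argument "moves" is a list of rows, each a list of 3 entries, a list of its own where there are three numbers: the shift along the tool's x, y, z as a fraction of full scale, then the turn, a rotation vector about the tool's x, y, z as a fraction of full scale, then the opening, from 0 (shut) to 1 (fully open). In form: [[[tx, ty, tz], [rx, ry, rz], grip], ...]. A call has 1 to 20 rows; each row shifts and turns the commanded pose from where the row before left it, along the tool's axes as they then stand; what a row does not reach is not made up. Full scale, the value 1, is 0.04 m for a shift and 0.12 rad for a turn. A row lasts 1/12 s, in which the tool goes at most 41.7 mm and 7.16 degrees, less where a joint would pass 70% of its speed; a pose out of reach is approached as far as the arm can. A call with a number of a shift or a turn outside -1 to 1 is refused whole. A call with a gripper value outside its range is refused whole. The fingers move at their own pace and stop on an object; "newtons" is the grip in N (left out, the last holds). Time passes only in rows, so rows that do not move let the fingers close. It gives the time, the measured TCP pose, the force and the opening at its end, in the units of the state.
- bot.state(): the state, without advancing time (a new reading comes with each control period).
- optics.read_camera(name): name is "scene" or "top"; returns a dict with "image" (420x560x3 uint8, blue, green, red), "camera_matrix" (3x3 intrinsics, pixels), "k1" (the pictures are not rectified: a ray, as slopes to the right and down, at radius r is drawn at 1 + k1 r^2 times it, then the intrinsics apply), "camera_from_world" (4x4, takes a point from world to camera coordinates). Camera axes: x right, y down, z forward; pixel columns grow to the right and rows downward; lengths in m; the calibration is good to about 2 mm. A picture is of the moment at which its call begins. There is no depth.
- bot.hand_in(): hands the job in, once; it reports no verdict.
The state is a dict: "time": time; "q": joint angles; "qvel": joint speeds; "joint_torque": joint torques, N m; "ee_pos": TCP position; "ee_rot": TCP orientation; "wrist_force": force on the tool from outside, world axes, zero at the start; "moment": the same for the moment, N m; "opening": finger opening in m.
Only numpy, scipy, OpenCV 4.12 (cv2) and the standard library are available. Lean on these libraries where they do the work, as an engineer would, in place of code of your own. Each camera call takes 0.05 s, during which the arm holds its last target. There are 200 camera calls.

## Working session

There is one attempt and no reset: what is moved stays moved. The work goes in short steps, Python scripts to look and compute and a tool call to move; the robot and the scene stay as the last step left them, time stands still between calls to the robot, and variables do not carry over. Pictures are saved under pics/ and viewed, about 8 in all and at most 12, crops included, and the job is handed in when it is done.

Besides the shell and the picture viewer there is one more tool, called after ">>>" by a JSON object that holds its "op" and its "data". apply_moves: Moves the arm, as the interface text tells. Shift numbers are shares of 0.04 m and turn numbers shares of 0.12 rad, none past 1 either way. Its arguments: {"type":"object","properties":{"moves":{"type":"array","items":{"type":"array"}},"newtons":{"type":"number"}},"required":["moves"]}

```bash
mkdir -p pics; cat > h.py <<'E'
import numpy as np, cv2
from cell import bot, optics
def ray(c,px):
    K=c["camera_matrix"];T=c["camera_from_world"]
    d=np.array([(px[0]-K[0,2])/K[0,0],(px[1]-K[1,2])/K[1,1]]);s=d.copy()
    for _ in range(20): s=d/(1+c["k1"]*(s@s))
    return -T[:3,:3].T@T[:3,3], T[:3,:3].T@np.array([s[0],s[1],1])
def onz(c,px,z):
    o,r=ray(c,px); return o+r*(z-o[2])/r[2]
def proj(c,p):
    T=c["camera_from_world"];q=T[:3,:3]@np.array(p)+T[:3,3];s=q[:2]/q[2];s=s*(1+c["k1"]*(s@s))
    K=c["camera_matrix"];return s*[K[0,0],K[1,1]]+K[:2,2]
E
python3 - <<'E'
from h import *
for n in("scene","top"):
    c=optics.read_camera(n);cv2.imwrite(f"pics/{n}0.png",cv2.resize(c["image"],(784,588)) if 0 else c["image"])
    print(n,c["camera_matrix"].tolist(),c["k1"],ray(c,(280,210)))
s=bot.state();print(s["ee_rot"],s["wrist_force"],s["time"])
E
```

```text
scene [[494.83354576332783, 0.0, 271.93455469146886], [0.0, 494.83354576332783, 208.74532401535188], [0.0, 0.0, 1.0]] -0.0006420562639522303 (array([ 1.0436707 , -0.60120953,  0.98374753]), array([-0.41374267,  0.53112537, -0.73959107]))
top [[534.4420224245475, 0.0, 284.6813691867789], [0.0, 534.4420224245475, 212.3227230036521], [0.0, 0.0, 1.0]] 0.0018309435715599112 (array([0.4518813 , 0.03760262, 1.23774659]), array([ 0.06767012,  0.00980641, -0.99770747]))
[[-4.15707949e-01 -8.01329571e-04 -9.09497806e-01]
 [ 9.09496874e-01  1.31505885e-03 -4.15708681e-01]
 [ 1.52916280e-03 -9.99998814e-01  1.82126324e-04]] [0.36809431 0.06817434 1.20111878] 0.1
```

View pics/top0.png

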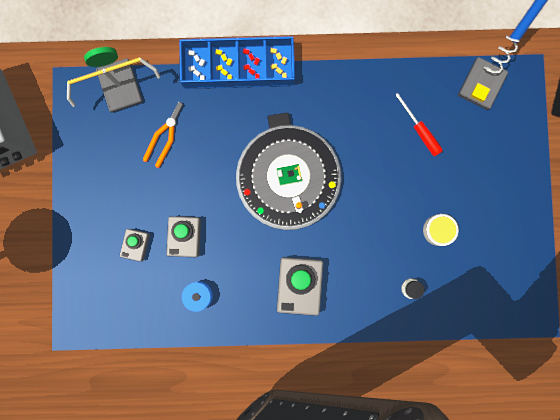

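View pics/scene0.png

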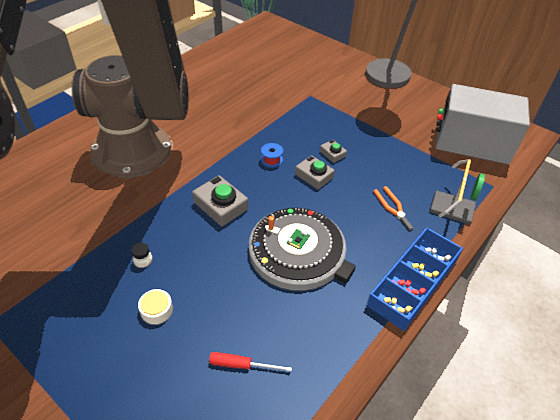

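The top view shows the light at (289,177), with the lever pin near (298,205) and the yellow dot at (332,185). There are three switch boxes: big (301,286), middle (185,236) and small (135,244). At about 2.25 mm/px the middle one looks like 90x70. I'll measure next.

```bash
python3 - <<'E'
from h import *
c=optics.read_camera("top");s=optics.read_camera("scene")
def blobs(c,lo,hi,box,n=1):
    hsv=cv2.cvtColor(c["image"],cv2.COLOR_BGR2HSV);m=cv2.inRange(hsv,lo,hi)
    x0,y0,x1,y1=box;k=np.zeros_like(m);k[y0:y1,x0:x1]=m[y0:y1,x0:x1]
    N,_,st,ce=cv2.connectedComponentsWithStats(k)
    i=sorted(range(1,N),key=lambda i:-st[i,4])[:n];return [(ce[j],st[j,4],st[j,:4]) for j in i]
B=(230,120,348,235)
for nm,lo,hi in(("yellow",(25,120,120),(35,255,255)),("blue",(100,120,120),(112,255,255)),("red",(0,150,120),(5,255,255)),("redhi",(172,150,120),(180,255,255)),("orange",(6,120,100),(20,255,255)),("green",(50,120,100),(80,255,255))):
    for b in blobs(c,lo,hi,B,3): print(nm,b[0],b[1],onz(c,b[0],.087 if nm=="orange" else .038)[:2])
# white window
w=blobs(c,(0,0,225),(180,30,255),B,2); print("white",w)
m=cv2.inRange(c["image"],(0,0,0),(255,255,255))
# base outline: not-blue mat
hsv=cv2.cvtColor(c["image"],cv2.COLOR_BGR2HSV)
mat=cv2.inRange(hsv,(100,130,40),(125,255,255));nm_=255-mat
cs,_=cv2.findContours(nm_,cv2.RETR_LIST,cv2.CHAIN_APPROX_NONE)
for k in cs:
    a=cv2.contourArea(k)
    if 400<a<12000:
        r=cv2.minAreaRect(k); print("cnt",a,r, onz(c,r[0],.034)[:2])
for b in blobs(c,(50,120,80),(80,255,255),(100,200,350,320),3): print("btn",b[0],b[1],b[2],onz(c,b[0],.05))
for b in blobs(s,(50,120,80),(80,255,255),(180,130,350,220),5): print("sbtn",b[0],b[1],b[2])
for b in blobs(s,(6,120,100),(20,255,255),(245,200,350,290),3): print("sorange",b[0],b[1],b[2])
for b in blobs(s,(25,120,120),(35,255,255),(245,200,350,290),2): print("syel",b[0],b[1],onz(s,b[0],.038))
cv2.imwrite("pics/crop1.png",np.hstack([cv2.resize(c["image"][115:240,225:350],(400,400),interpolation=2),cv2.resize(s["image"][195:295,245:345],(400,400),interpolation=2)]))
cv2.imwrite("pics/crop2.png",np.hstack([cv2.resize(c["image"][200:270,110:210],(400,280),interpolation=2),cv2.resize(s["image"][130:200,280:380],(400,280),interpolation=2)]))
E
```

```text
yellow [331.73170732 184.17073171] 41 [ 0.58871271 -0.06871766]
yellow [298.55 170.55] 20 [0.62154601 0.00529681]
yellow [297.  205.5] 2 [0.54244225 0.01089086]
blue [287.5623053  178.52069426] 4494 [0.60405595 0.03058274]
blue [321.5 205. ] 34 [ 0.54218266 -0.04426374]
red [246.58823529 191.67647059] 34 [0.57655521 0.12371458]
orange [300.         204.36363636] 11 [0.54104036 0.00544129]
orange [295.8 168.4] 5 [0.61946094 0.01245271]
orange [296.5 207. ] 2 [0.53552473 0.01314652]
green [288.44656489 174.66793893] 262 [0.6127595  0.02836405]
green [260.1025641  210.15384615] 39 [0.53403367 0.09416353]
white [(array([287.29474708, 175.94649805]), np.int32(1028), array([267, 155,  43,  42], dtype=int32)), (array([296.47142857, 203.51428571]), np.int32(70), array([292, 196,  11,  17], dtype=int32))]
cnt 2362.0 ((299.7411804199219, 285.86468505859375), (43.793697357177734, 56.371925354003906), 4.39870548248291) [0.36236127 0.00943415]
cnt 899.0 ((440.5, 229.0), (32.0, 35.0), 90.0) [ 0.48160561 -0.31058296]
cnt 857.0 ((62.0, 238.5), (59.0, 20.0), 90.0) [0.48156555 0.54173485]
cnt 8881.0 (
[... 466 characters left out ...]
.00771551 0.05      ]
btn [180.87349398 230.59036145] 166 [174 224  15  14] [0.49211699 0.27069757 0.05      ]
btn [132.16853933 240.70786517] 89 [127 236  11  10] [0.47236428 0.37915131 0.05      ]
sbtn [223.04639175 191.25257732] 194 [215 185  17  14]
sbtn [318.54022989 164.81609195] 87 [313 161  12   9]
sbtn [335.73684211 145.76315789] 38 [332 143   8   6]
sbtn [289.88 210.52] 25 [287 208   7   6]
sorange [270.58333333 221.98611111] 72 [268 216   7  14]
sorange [298.33333333 244.33333333] 3 [298 244   2   2]
sorange [291. 244.] 1 [291 244   1   1]
syel [264.58823529 259.76470588] 17 [ 0.58931979 -0.0682985   0.038     ]
syel [295.         245.66666667] 3 [0.61689507 0.01235322 0.038     ]
```

View pics/crop1.png

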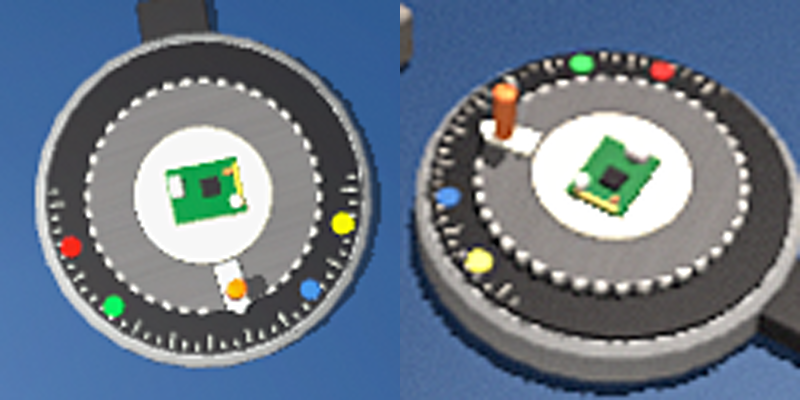

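View pics/crop2.png

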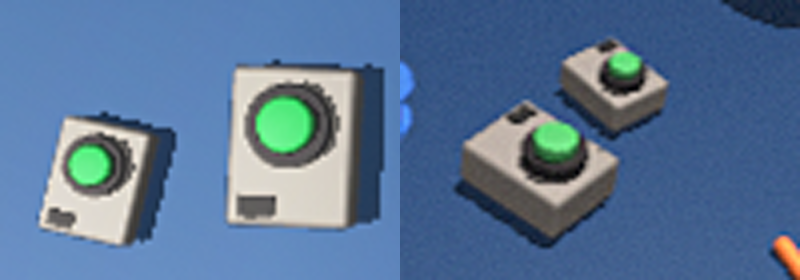

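The middle box (button about 15 px ≈ 33 mm across) is the 90x70 one. In the crops the pin top is at about (298.8,205) in the top view and (271.2,217.5) in the scene view. Next I'll fit the centre and work out the angles.

```bash
python3 - <<'E'
from h import *
from scipy.optimize import least_squares
c=optics.read_camera("top");s=optics.read_camera("scene")
P=np.array([onz(c,p,.038)[:2] for p in [(331.73,184.17),(321.5,205),(246.59,191.68),(260.1,210.15)]])
f=least_squares(lambda v:np.hypot(*(P-v).T)-.1,[.61,.03]);C=f.x
print("C",C,f.fun, "window",onz(c,(287.8,175.6),.047)[:2])
def phi(p):d=C-p[:2];return np.degrees(np.arctan2(d[1],d[0])),np.hypot(*d)
print("yellow",phi(P[0]))
def tri(a,b):
    o1,r1=ray(c,a);o2,r2=ray(s,b);t=np.linalg.lstsq(np.c_[r1,-r2],o2-o1,rcond=None)[0]
    return (o1+r1*t[0]+o2+r2*t[1])/2
p=tri((298.75,205),(271.25,217.5));print("pin tri",p,phi(p));q=onz(c,(298.75,205),.088);print(q,phi(q))
q=onz(s,(271.25,217.5),.088);print(q,phi(q))
q=onz(c,(296.47,203.5),.05);print("white",phi(q));q=onz(c,(225+237/3.2,115+311/3.2),.05);print("tip",phi(q))
print("btn tri",tri((180.87,230.59),(318.5,165)))
E
```

```text
C [0.6099346 0.029208 ] [ 1.94734670e-04 -5.79049443e-05  2.27223986e-04 -1.02259830e-04] window [0.60948673 0.02993599]
yellow (np.float64(77.77279256111049), np.float64(0.10019473467033387))
pin tri [0.54078315 0.00910212 0.08683857] (np.float64(16.211862676784946), np.float64(0.07201506374139927))
[0.53965438 0.00820166 0.088     ] (np.float64(16.641097625042494), np.float64(0.07335241243118584))
[0.54243802 0.0092798  0.088     ] (np.float64(16.449109228453313), np.float64(0.070376995454265))
white (np.float64(14.887244453104183), np.float64(0.06611880700246363))
tip (np.float64(14.928477082856721), np.float64(0.08635610181605238))
btn tri [0.49238471 0.27104895 0.04934401]
```

>>> {"op": "apply_moves", "data": {"moves": [[[0.85,0,-0.9],[0,0,0],0.41],[[0.85,0,-0.9],[0,0,0],0.41],[[0.85,0,-0.9],[0,0,0],0.41],[[0.85,0,-0.9],[0,0,0],0.41],[[0.85,0,-0.9],[0,0,0],0.41],[[0.85,0,-0.9],[0,0,0],0.41],[[0.85,0,-0.9],[0,0,0],0.41],[[0.85,0,-0.9],[0,0,0],0.41],[[0.85,0,-0.9],[0,0,0],0.41],[[0.85,0,-0.9],[0,0,0],0.41],[[0.85,0,-0.9],[0,0,0],0.41],[[0,0,0],[0,0.96,0],0.41],[[0,0,0],[0,0,0],0.41]], "newtons": 5}}

```text
time: 1.38
ee_pos: [0.4537, -0.1869, 0.2268]
ee_rot: [[-0.308, 0.001, -0.951], [0.951, 0.0, -0.308], [-0.0, -1.0, -0.001]]
wrist_force: [-0.5, -0.2, -0.3]
opening: 0.0361
```

>>> {"op": "apply_moves", "data": {"moves": [[[0.8,0,-0.716],[0,0,0],0.41],[[0.8,0,-0.716],[0,0,0],0.41],[[0.8,0,-0.716],[0,0,0],0.41],[[0.8,0,-0.716],[0,0,0],0.41],[[0.8,0,-0.716],[0,0,0],0.41],[[0,0,0],[0,0.27,0],0.41],[[0,0.9,0],[0,0,0],0.41],[[0,0.9,0],[0,0,0],0.41],[[0,0.9,0],[0,0,0],0.41],[[0,0,0],[0,0,0],0.41],[[0,0,0],[0,0,0],0.41]]}}

```text
time: 2.3
ee_pos: [0.5361, -0.0002, 0.1177]
ee_rot: [[-0.278, -0.004, -0.96], [0.96, -0.002, -0.278], [-0.001, -1.0, 0.004]]
wrist_force: [0.8, -0.5, 0.1]
opening: 0.0357
```

```bash
python3 - <<'E'
from h import *
c=optics.read_camera("top");s=optics.read_camera("scene")
cv2.imwrite("pics/c3.png",np.hstack([cv2.resize(c["image"][115:240,225:350],(400,400),interpolation=2),cv2.resize(s["image"][130:290,220:380],(400,400),interpolation=2)]))
print(bot.state()["ee_pos"])
E
```

```text
[0.5385301  0.00087538 0.12060752]
```

View pics/c3.png

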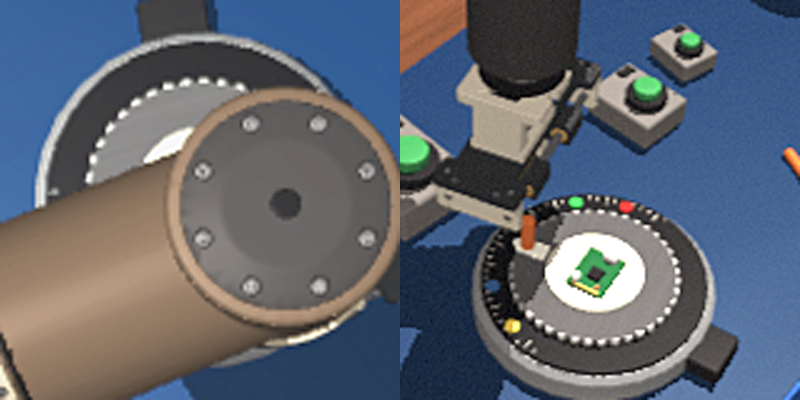

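The scene half shows the open gripper above the pin, and the pin is still standing at (528,230) in the crop. I'll centre on it and go down.

>>> {"op": "apply_moves", "data": {"moves": [[[0.19,0,-0.11],[0,0,0],0.41],[[0,0,0],[0,0,0],0.41],[[0,0.4,0],[0,0,0],0.41],[[0,0.4,0],[0,0,0],0.41],[[0,0.4,0],[0,0,0],0.41],[[0,0.4,0],[0,0,0],0.41],[[0,0,0],[0,0,0],0.41],[[0,0,0],[0,0,0],0.41]]}}

```text
time: 3.07
ee_pos: [0.5395, 0.0101, 0.0552]
ee_rot: [[-0.278, -0.0, -0.961], [0.961, -0.0, -0.278], [-0.0, -1.0, 0.0]]
wrist_force: [0.4, -0.9, -0.2]
opening: 0.036
```

>>> {"op": "apply_moves", "data": {"moves": [[[-0.09,0,0],[0,0,0],0.41],[[-0.09,0,0],[0,0,0],0.41],[[-0.09,0,0],[0,0,0],0.41],[[-0.108,0,-0.02],[0,-0.5,0],0.41],[[-0.108,0,-0.02],[0,-0.5,0],0.41],[[-0.108,0,-0.02],[0,-0.5,0],0.41],[[-0.108,0,-0.02],[0,-0.5,0],0.41],[[-0.108,0,-0.02],[0,-0.5,0],0.41]]}}

```text
time: 3.73
ee_pos: [0.5548, -0.0187, 0.0556]
ee_rot: [[-0.551, 0.001, -0.834], [0.834, 0.001, -0.551], [-0.0, -1.0, -0.002]]
wrist_force: [-1.9, 3.7, 3.2]
opening: 0.0359
```

```bash
cat > w.py <<'E'
from h import *
C=np.array([.6099,.0292]);s=bot.state();p=np.array(s["ee_pos"]);R=s["ee_rot"]
f=np.arctan2(-R[1][2],-R[0][2]);o=np.array([-np.cos(f),-np.sin(f)]);t=np.array([np.sin(f),-np.cos(f)])
d=p[:2]-C;print("toolphi",np.degrees(f),"out",d@o,"tan",d@t,"z",p[2],"F",np.round(s["wrist_force"],1),s["opening"],s["time"])
pad=d@t-s["opening"]/2+.007;print("pin phi if touching",np.degrees(f+np.arcsin(pad/.072)))
E
python3 w.py
```

```text
toolphi 33.46248832165455 out 0.07236793226900008 tan 0.009631961239946222 z 0.05555961801744404 F [-1.9  3.7  3.2] 0.035879596489214974 3.7333
pin phi if touching 32.42168746145271
```

>>> {"op": "apply_moves", "data": {"moves": [[[-0.108,0,-0.02],[0,-0.5,0],0.41],[[-0.108,0,-0.02],[0,-0.5,0],0.41],[[-0.108,0,-0.02],[0,-0.5,0],0.41],[[-0.108,0,-0.02],[0,-0.5,0],0.41],[[-0.108,0,-0.02],[0,-0.5,0],0.41],[[-0.108,0,-0.02],[0,-0.5,0],0.41],[[-0.108,0,-0.02],[0,-0.5,0],0.41],[[-0.108,0,-0.02],[0,-0.5,0],0.41],[[-0.108,0,-0.02],[0,-0.5,0],0.41],[[-0.108,0,-0.02],[0,-0.5,0],0.41],[[0,0,0],[0,0,0],0.41],[[0,0,0],[0,0,0],0.41]]}}

```text
time: 4.73
ee_pos: [0.5918, -0.0412, 0.055]
ee_rot: [[-0.924, 0.001, -0.382], [0.382, 0.0, -0.924], [-0.001, -1.0, -0.0]]
wrist_force: [-0.0, -0.2, 0.3]
opening: 0.0355
```

```bash
python3 w.py; python3 - <<'E'
from h import *
s=optics.read_camera("scene")
cv2.imwrite("pics/c4.png",cv2.resize(s["image"][190:300,230:370],(700,550),interpolation=2))
E
```

```text
toolphi 67.54715567293258 out 0.07192876039762132 tan 0.010168273341123269 z 0.055004772933954116 F [-0.  -0.2  0.3] 0.03551550125763148 4.7333
pin phi if touching 67.07805931136228
```

View pics/c4.png

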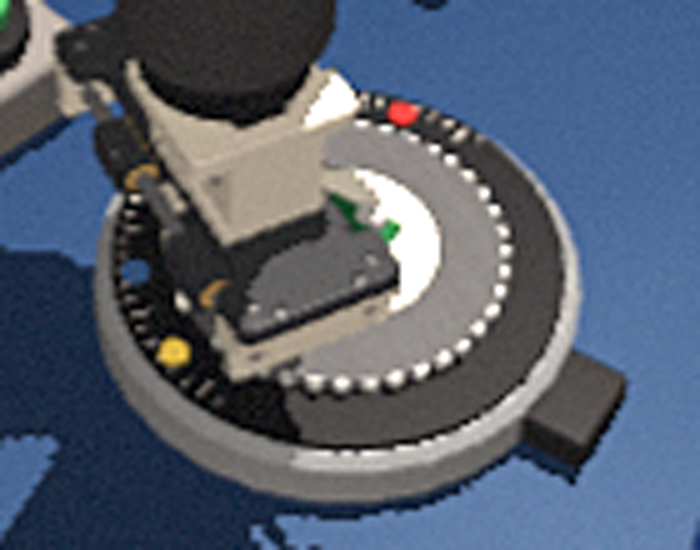

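The lever's white tip shows at about (185,300), between the blue dot (135,272) and the yellow dot (175,352), which fits the estimate of 67°. I'll push most of the rest, back off and look.

>>> {"op": "apply_moves", "data": {"moves": [[[-0.099,0,-0.018],[0,-0.458,0],0.41],[[-0.099,0,-0.018],[0,-0.458,0],0.41],[[-0.099,0,-0.018],[0,-0.458,0],0.41],[[0,0,0],[0,0,0],0.41],[[0,0,0],[0,0,0],0.41]]}}

```text
time: 5.2
ee_pos: [0.6033, -0.0428, 0.0546]
ee_rot: [[-0.974, 0.0, -0.226], [0.226, 0.0, -0.974], [-0.0, -1.0, -0.0]]
wrist_force: [-1.2, -0.6, -0.1]
opening: 0.0359
```

```bash
python3 w.py
```

```text
toolphi 76.95650435993346 out 0.07159167217470166 tan 0.009829196540581127 z 0.0545970619623732 F [-1.2 -0.6 -0.1] 0.03592778070966105 5.2
pin phi if touching 76.05350633111286
```

>>> {"op": "apply_moves", "data": {"moves": [[[0.25,0,0],[0,0,0],0.41],[[0,0,0],[0,0,0],0.41],[[0,-0.6,0],[0,0,0],0.41],[[0,-0.9,0],[0,0,0],0.41],[[0,-0.9,0],[0,0,0],0.41],[[0,0,0.9],[0,0,0],0.41],[[0,0,0.9],[0,0,0],0.41],[[0,0,0.9],[0,0,0],0.41],[[0,0,0.9],[0,0,0],0.41],[[0,0,0.9],[0,0,0],0.41],[[0,0,0],[0,0,0],0.41],[[0,0,0],[0,0,0],0.41]]}}

```text
time: 6.2
ee_pos: [0.5527, -0.2175, 0.1506]
ee_rot: [[-0.974, 0.0, -0.227], [0.227, 0.0, -0.974], [-0.0, -1.0, -0.0]]
wrist_force: [-0.4, 0.8, 0.9]
opening: 0.0361
```

```bash
cat > look.py <<'E'
from h import *
import sys
c=optics.read_camera("top");s=optics.read_camera("scene")
cv2.imwrite(sys.argv[1],np.hstack([cv2.resize(c["image"][130:230,240:340],(400,400),interpolation=2),cv2.resize(s["image"][195:295,245:345],(400,400),interpolation=2)]))
C=np.array([.6099,.0292])
def phi(p):d=C-p[:2];return np.round((np.degrees(np.arctan2(d[1],d[0])),np.hypot(*d)),4)
for n,c in(("top",c),("scene",s)):
    hsv=cv2.cvtColor(c["image"],cv2.COLOR_BGR2HSV)
    for nm,lo,hi,z in(("yellow",(25,120,120),(35,255,255),.038),("orange",(6,120,100),(20,255,255),.088),("white",(0,0,170),(180,45,255),.05)):
        m=cv2.inRange(hsv,lo,hi);N,_,st,ce=cv2.connectedComponentsWithStats(m)
        for i in range(1,N):
            if st[i,4]<4: continue
            a=phi(onz(c,ce[i],z))
            if .055<a[1]<.11 and 50<a[0]<100: print(n,nm,ce[i],st[i],a)
E
python3 look.py pics/c5.png; python3 w.py
```

```text
scene yellow [264.52941176 259.76470588] [261 257   7   6  17] [78.033   0.0998]
scene orange [273.31818182 245.31818182] [271 239   6  14  66] [8.40425e+01 8.19000e-02]
scene white [264.5 242. ] [264 241   2   3   6] [52.3488  0.0815]
scene white [265.5 246. ] [265 245   2   3   6] [61.0147  0.0824]
scene white [257.5 252. ] [256 252   4   1   4] [66.6729  0.1069]
scene white [277.42857143 260.        ] [276 259   4   3   7] [9.54798e+01 8.54000e-02]
scene white [271.  266.5] [270 266   3   2   4] [94.7001  0.1094]
toolphi 77.06476722224787 out 0.2513595958866461 tan -0.0001630934993157019 z 0.15068725918378967 F [-0.  -0.4  0. ] 0.035794820400844 6.3
pin phi if touching 68.2281074404348
```

View pics/c5.png

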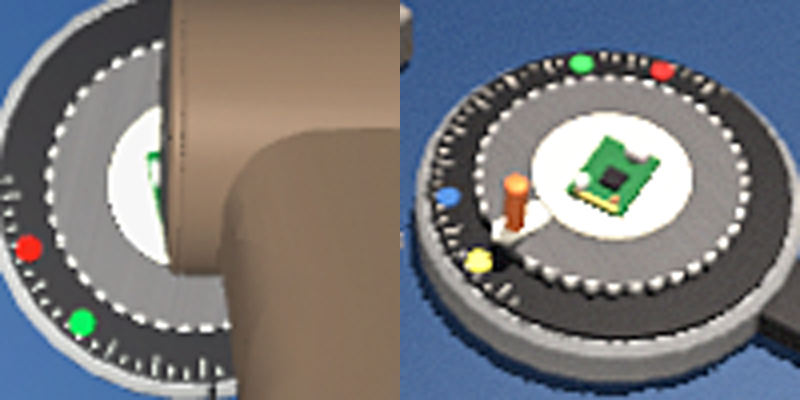

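The scene view shows the lever set almost at the yellow dot: pin top near (517,183) in the crop, dot at (479,261). The top view is still covered, so I'll clear the arm further and measure from there.

>>> {"op": "apply_moves", "data": {"moves": [[[0,0,0.95],[0,0,0],0.41],[[0,0,0.95],[0,0,0],0.41],[[0,0,0.95],[0,0,0],0.41],[[0,0,0.95],[0,0,0],0.41],[[0,0,0.95],[0,0,0],0.41],[[0,0,0.5],[0,0,0],0.41],[[0,0,0],[0,0,0],0.41]]}}

```text
time: 6.88
ee_pos: [0.5063, -0.423, 0.1501]
ee_rot: [[-0.974, -0.0, -0.225], [0.225, -0.0, -0.974], [0.0, -1.0, 0.0]]
wrist_force: [-0.4, 0.4, -0.5]
opening: 0.0362
```

```bash
python3 look.py pics/c6.png; python3 - <<'E'
from h import *
s=optics.read_camera("scene")
for p in (76,77,78,79):
    f=np.radians(p);P=[.6099-.072*np.cos(f),.0292-.072*np.sin(f),.088];Q=[.6099-.088*np.cos(f),.0292-.088*np.sin(f),.050]
    print(p,[(proj(s,v)-[245,195])*4+[400,0] for v in (P,Q)])
E
```

```text
top yellow [331.8974359  184.23076923] [329 181   7   7  39] [77.7541  0.1006]
top orange [320.89473684 181.05263158] [318 178   7   7  19] [7.4475e+01 7.2900e-02]
top white [324.25 172.25] [324 171   2   3   4] [9.32972e+01 8.11000e-02]
top white [333.5 174. ] [332 174   4   1   4] [90.1132  0.1015]
top white [319.16666667 194.        ] [318 193   3   3   6] [57.2249  0.0811]
scene yellow [264.375 259.625] [261 257   7   6  16] [77.72    0.0998]
scene orange [273.37313433 245.20895522] [271 239   6  14  67] [8.39408e+01 8.16000e-02]
scene white [264.5 242. ] [264 241   2   3   6] [52.3488  0.0815]
scene white [265.5 246. ] [265 245   2   3   6] [61.0147  0.0824]
scene white [257.5 252. ] [256 252   4   1   4] [66.6729  0.1069]
scene white [277.42857143 260.        ] [276 259   4   3   7] [9.54798e+01 8.54000e-02]
scene white [271.  266.5] [270 266   3   2   4] [94.7001  0.1094]
76 [array([514.54347616, 181.40011172]), array([491.10635556, 233.80651719])]
77 [array([515.82241864, 182.78796616]), array([492.62420992, 235.50865386])]
78 [array([517.13326617, 184.16019415]), array([494.18090266, 237.19198241])]
79 [array([518.47564336, 185.51631715]), array([495.77599569, 238.85590174])]
```

View pics/c6.png

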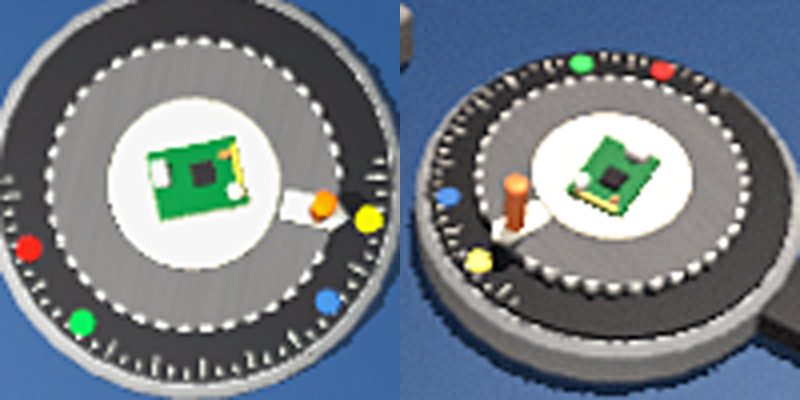

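```bash
python3 - <<'E'
from h import *
c=optics.read_camera("top");C=np.array([.6099,.0292])
for n,p in (("c6tip",(326.25+.0,183.0)),):
    q=onz(c,p,.05);d=C-q[:2];print(n,np.degrees(np.arctan2(d[1],d[0])),np.hypot(*d))
# white pointer pixels on lever: bright & unsaturated, radius 52..88
hsv=cv2.cvtColor(c["image"],cv2.COLOR_BGR2HSV)
A=[]
for v in range(165,200):
  for u in range(300,335):
    q=onz(c,(u,v),.05);d=C-q[:2];r=np.hypot(*d);a=np.degrees(np.arctan2(d[1],d[0]))
    if .052<r<.090 and 60<a<95 and (hsv[v,u,2]>190) and (r<.078 or abs(a-77)<5):A.append((r,a))
A=np.array(A)
for lo in np.arange(.052,.09,.005):
    k=A[(A[:,0]>=lo)&(A[:,0]<lo+.005),1]
    if len(k):print(round(lo,3),len(k),k.min(),k.max(),k.mean())
im=cv2.resize(c["image"][165:200,300:345],(720,560),interpolation=0);cv2.imwrite("pics/c7.png",im)
E
```

```text
c6tip 76.9585173351254 0.08693738244891841
0.052 17 66.57562411822312 84.28482484262172 75.02294499629684
0.057 17 67.74193972538833 82.62906765260206 75.32603923315526
0.062 17 68.45323847465252 83.03648047660238 75.71788069072613
0.067 18 68.60753830728818 85.35236940066977 77.83894323817447
0.072 18 69.2047830493938 85.44939417157688 78.19730871247084
0.077 13 70.30146901054363 80.71271401159996 75.91220769107348
0.082 7 73.22209941357208 76.57677613313311 74.98843553030602
```

View pics/c7.png

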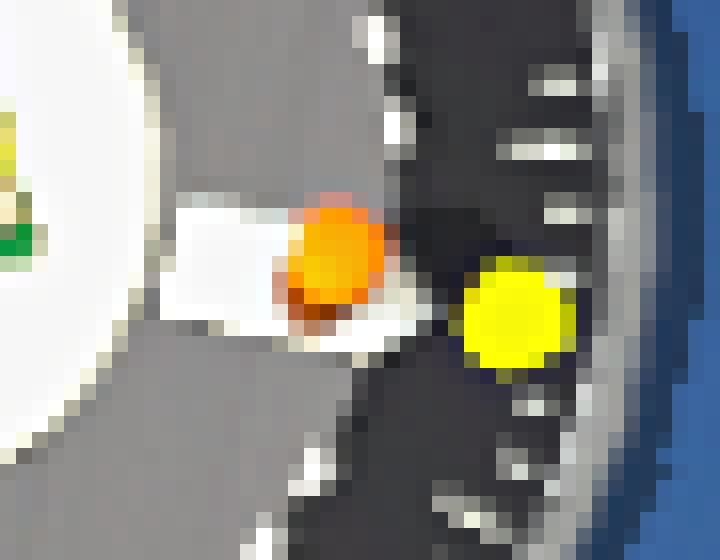

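The lever reads about 75–77° against the dot at 77.8°, so it is 1–2.5° short (white pointer ~75.2, tip 77, pad contact 76). I'll go back for a nudge of about 1.8°.

>>> {"op": "apply_moves", "data": {"moves": [[[0,0,-0.98],[0,0,0],0.41],[[0,0,-0.98],[0,0,0],0.41],[[0,0,-0.98],[0,0,0],0.41],[[0,0,-0.98],[0,0,0],0.41],[[0,0,-0.98],[0,0,0],0.41],[[0,0,-0.98],[0,0,0],0.41],[[0,0,-0.98],[0,0,0],0.41],[[0,0,-0.98],[0,0,0],0.41],[[0,0,-0.98],[0,0,0],0.41],[[0,0,-0.98],[0,0,0],0.41],[[0,0,0],[0,0,0],0.41],[[0,0,0],[0,0,0],0.41],[[0,0,0],[0,0,0],0.41]]}}

```text
time: 8.17
ee_pos: [0.5938, -0.037, 0.1507]
ee_rot: [[-0.975, 0.0, -0.22], [0.22, 0.0, -0.975], [-0.0, -1.0, -0.0]]
wrist_force: [-0.8, -0.4, -0.4]
opening: 0.0357
```

```bash
python3 w.py
```

```text
toolphi 77.28252598704654 out 0.06813499033759932 tan -0.0011326003053161897 z 0.15071952074965772 F [-0.8 -0.4 -0.4] 0.03569039747185707 8.1667
pin phi if touching 67.70637485630107
```

>>> {"op": "apply_moves", "data": {"moves": [[[0,0.6,0.1],[0,0,0],0.41],[[0,0.6,0],[0,0,0],0.41],[[0,0.6,0],[0,0,0],0.41],[[0,0.57,0],[0,0,0],0.41],[[0,0,0],[0,0,0],0.41],[[-0.09,0,0],[0,0,0],0.41],[[-0.09,0,0],[0,0,0],0.41],[[-0.09,0,0],[0,0,0],0.41],[[0,0,0],[0,0,0],0.41],[[0,0,0],[0,0,0],0.41]]}}

```text
time: 9.0
ee_pos: [0.6048, -0.0448, 0.0569]
ee_rot: [[-0.975, 0.002, -0.223], [0.223, 0.0, -0.975], [-0.002, -1.0, -0.001]]
wrist_force: [-0.3, -0.8, 0.3]
opening: 0.0362
```

```bash
python3 w.py
```

```text
toolphi 77.11208937087211 out 0.07329165806806266 tan 0.01157609501628755 z 0.05694510489336333 F [-0.3 -0.8  0.3] 0.0361504527670901 9.0
pin phi if touching 77.51067117938199
```

>>> {"op": "apply_moves", "data": {"moves": [[[-0.012,0,0],[0,0,0],0.41],[[0,0,0],[0,0,0],0.41],[[0,0,0],[0,0,0],0.41],[[0.27,0,0],[0,0,0],0.41],[[0,0,0],[0,0,0],0.41],[[0,-0.6,0],[0,0,0],0.41],[[0,-0.9,0],[0,0,0],0.41],[[0,-0.9,0],[0,0,0],0.41],[[0.56,0,-0.885],[0,0,0],0],[[0.56,0,-0.885],[0,0,0],0],[[0.56,0,-0.885],[0,0,0],0],[[0.56,0,-0.885],[0,0,0],0],[[0.56,0,-0.885],[0,0,0],0],[[0.56,0,-0.885],[0,0,0],0],[[0.56,0,-0.885],[0,0,0],0],[[0.56,0,-0.885],[0,0,0],0],[[0,0,0],[0,0,0],0],[[0,0,0],[0,0,0],0],[[0,0,0],[0,0,0],0]]}}

```text
time: 10.58
ee_pos: [0.4822, 0.2718, 0.1517]
ee_rot: [[-0.975, -0.0, -0.222], [0.222, -0.0, -0.975], [0.0, -1.0, 0.0]]
wrist_force: [0.2, -1.0, -0.9]
opening: 0.0011
```

```bash
python3 look.py pics/c8.png;python3 - <<'E'
from h import *
print(bot.state()["ee_pos"],bot.state()["opening"])
c=optics.read_camera("top");C=np.array([.6099,.0292])
hsv=cv2.cvtColor(c["image"],cv2.COLOR_BGR2HSV)
A=[]
for v in range(165,200):
  for u in range(300,335):
    q=onz(c,(u,v),.05);d=C-q[:2];r=np.hypot(*d);a=np.degrees(np.arctan2(d[1],d[0]))
    if .052<r<.090 and 60<a<95 and (hsv[v,u,2]>190) and (r<.078 or abs(a-77)<5):A.append((r,a))
A=np.array(A)
for lo in np.arange(.052,.09,.005):
    k=A[(A[:,0]>=lo)&(A[:,0]<lo+.005),1]
    if len(k):print(round(lo,3),len(k),k.min(),k.max(),k.mean())
E
```

```text
top yellow [331.73170732 184.17073171] [328 181   8   7  41] [77.7906  0.1002]
top orange [321.04761905 180.04761905] [318 177   7   7  21] [7.62105e+01 7.28000e-02]
top white [323.66666667 171.5       ] [323 170   2   4   6] [9.45808e+01 7.99000e-02]
top white [333.5 174. ] [332 174   4   1   4] [90.1132  0.1015]
top white [319.6 193.2] [319 192   2   3   5] [58.6664  0.081 ]
scene yellow [264.58823529 259.76470588] [261 257   7   6  17] [78.0808  0.0996]
scene orange [274.01515152 245.84848485] [272 239   6  15  66] [8.55846e+01 8.18000e-02]
scene white [264.5 243. ] [264 242   2   3   6] [54.4475  0.0821]
scene white [265.8 246.6] [265 246   3   2   5] [62.3686  0.0824]
scene white [257.5 252. ] [256 252   4   1   4] [66.6729  0.1069]
scene white [278.71428571 260.42857143] [277 260   4   2   7] [9.76031e+01 8.47000e-02]
[0.48277511 0.2707885  0.15172417] 0.0006197822076530626
0.052 15 69.6764795052685 84.45564880696827 77.17062395265684
0.057 18 69.0133831816578 84.75932926246006 76.7874104114469
0.062 16 70.36827503868979 84.89489427045866 77.15789342828218
0.067 19 70.33151528922407 87.15855132624445 79.14130788776907
0.072 19 70.8843593630653 87.20080601213897 79.32607864429151
0.077 12 72.36331280608351 80.92853740482465 76.82788961625589
0.082 8 73.22209941357208 78.35187864147044 76.1482216947486
```

View pics/c8.png

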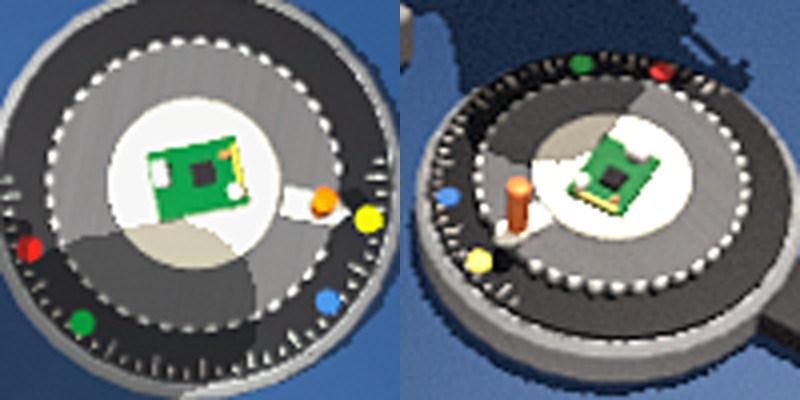

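The lever now reads about 77–78° against the dot's 77.8° in both views, and the board is unmoved. Next is the button.

>>> {"op": "apply_moves", "data": {"moves": [[[-0.23,0.5,-0.05],[0,0,0],0],[[0,0.6,0],[0,0,0],0],[[0,0.6,0],[0,0,0],0],[[0,0.55,0],[0,0,0],0],[[0,0,0],[0,0,0],0],[[0,0,0],[0,0,0],0]]}}

```text
time: 11.23
ee_pos: [0.4921, 0.2701, 0.0612]
ee_rot: [[-0.975, -0.002, -0.224], [0.224, -0.002, -0.975], [0.001, -1.0, 0.003]]
wrist_force: [-0.2, -0.2, 0.5]
opening: 0.0003
```

>>> {"op": "apply_moves", "data": {"moves": [[[0,0.1,0],[0,0,0],0],[[0,0.1,0],[0,0,0],0],[[0,0.05,0],[0,0,0],0],[[0,0.05,0],[0,0,0],0],[[0,0,0],[0,0,0],0],[[0,0,0],[0,0,0],0]]}}

```text
time: 11.73
ee_pos: [0.493, 0.2723, 0.0507]
ee_rot: [[-0.975, 0.002, -0.222], [0.222, 0.001, -0.975], [-0.002, -1.0, -0.002]]
wrist_force: [4.4, -1.0, 5.6]
opening: 0.0001
```

>>> {"op": "apply_moves", "data": {"moves": [[[0,0.04,0],[0,0,0],0],[[0,0.04,0],[0,0,0],0],[[0,0,0],[0,0,0],0]]}}

```text
time: 11.98
ee_pos: [0.4932, 0.2724, 0.0499]
ee_rot: [[-0.975, 0.003, -0.221], [0.221, 0.001, -0.975], [-0.002, -1.0, -0.002]]
wrist_force: [-4.4, -4.1, 28.8]
opening: 0.0002
```

>>> {"op": "apply_moves", "data": {"moves": [[[0,0.04,0],[0,0,0],0],[[0,0.04,0],[0,0,0],0],[[0,0,0],[0,0,0],0]]}}

```text
time: 12.23
ee_pos: [0.4933, 0.2725, 0.0494]
ee_rot: [[-0.975, 0.004, -0.22], [0.22, 0.002, -0.975], [-0.003, -1.0, -0.002]]
wrist_force: [-15.0, -8.1, 54.3]
opening: 0.0006
```

The force rises steeply near z=0.050, which would be the stop if the button top starts at about 0.056. I'll release in steps to check for the spring signature.

>>> {"op": "apply_moves", "data": {"moves": [[[0,-0.11,0],[0,0,0],0],[[0,0,0],[0,0,0],0],[[0,0,0],[0,0,0],0]]}}

```text
time: 12.48
ee_pos: [0.493, 0.2725, 0.05]
ee_rot: [[-0.975, 0.002, -0.222], [0.222, 0.002, -0.975], [-0.002, -1.0, -0.002]]
wrist_force: [-2.4, -1.8, 18.2]
opening: 0.0006
```

>>> {"op": "apply_moves", "data": {"moves": [[[0,-0.05,0],[0,0,0],0],[[0,0,0],[0,0,0],0],[[0,0,0],[0,0,0],0]]}}

```text
time: 12.73
ee_pos: [0.4928, 0.2724, 0.0506]
ee_rot: [[-0.975, 0.002, -0.222], [0.222, 0.001, -0.975], [-0.001, -1.0, -0.002]]
wrist_force: [3.2, -1.0, 5.0]
opening: 0.0002
```

>>> {"op": "apply_moves", "data": {"moves": [[[0,-0.06,0],[0,0,0],0],[[0,0,0],[0,0,0],0],[[0,0,0],[0,0,0],0]]}}

```text
time: 12.98
ee_pos: [0.4922, 0.2721, 0.0523]
ee_rot: [[-0.975, 0.0, -0.223], [0.223, 0.001, -0.975], [-0.0, -1.0, -0.001]]
wrist_force: [2.2, 1.3, 3.0]
opening: 0.0004
```

>>> {"op": "apply_moves", "data": {"moves": [[[0,-0.05,0],[0,0,0],0],[[0,0,0],[0,0,0],0],[[0,0,0],[0,0,0],0]]}}

```text
time: 13.23
ee_pos: [0.4918, 0.2717, 0.054]
ee_rot: [[-0.975, -0.0, -0.223], [0.223, -0.0, -0.975], [0.0, -1.0, 0.0]]
wrist_force: [0.9, 2.0, 3.9]
opening: 0.0005
```

>>> {"op": "apply_moves", "data": {"moves": [[[0,-0.6,0],[0,0,0],0],[[0,-0.9,0],[0,0,0],0],[[0,-0.9,0],[0,0,0],0],[[-0.3,0,0.9],[0,0,0],0],[[0.6,0,-0.9],[0,0,0],0],[[0,0,-0.9],[0,0,0],0],[[0,0,-0.9],[0,0,0],0],[[0,0,-0.9],[0,0,0],0],[[0,0,0],[0,0,0],0],[[0,0,0],[0,0,0],0]]}}

```text
time: 14.07
ee_pos: [0.504, 0.3786, 0.148]
ee_rot: [[-0.975, -0.003, -0.222], [0.222, -0.003, -0.975], [0.002, -1.0, 0.004]]
wrist_force: [-0.6, 0.2, 0.4]
opening: 0.0011
```

```bash
python3 look.py pics/c9.png | grep -E "yellow|orange"; python3 - <<'E'
from h import *
a=cv2.imread("pics/top0.png");b=optics.read_camera("top");s0=cv2.imread("pics/scene0.png");s=optics.read_camera("scene")
cv2.imwrite("pics/top9.png",b["image"])
for u,v in((272,170),(275,187),(300,160),(303,178)): print((u,v),a[v,u],b["image"][v,u])
for u,v in((285,255),(315,240),(300,228)): print("s",(u,v),s0[v,u],s["image"][v,u])
h,w=420,560;cv2.imwrite("pics/fin.png",cv2.resize(np.hstack([s["image"][110:310,180:420],b["image"][110:310,110:350]]),(792,330),interpolation=2))
print(bot.state()["ee_pos"])
E
```

```text
top yellow [331.73170732 184.17073171] [328 181   8   7  41] [77.7906  0.1002]
top orange [321. 180.] [318 177   7   7  21] [7.62731e+01 7.26000e-02]
scene yellow [264.58823529 259.76470588] [261 257   7   6  17] [78.0808  0.0996]
scene orange [274.01515152 245.84848485] [272 239   6  15  66] [8.55846e+01 8.18000e-02]
(272, 170) [247 247 247] [247 247 247]
(275, 187) [247 247 247] [247 247 247]
(300, 160) [248 249 249] [248 249 249]
(303, 178) [251 250 250] [251 250 250]
s (285, 255) [141 142 147] [138 143 149]
s (315, 240) [255 255 255] [255 255 255]
s (300, 228) [255 255 255] [255 255 255]
[0.50440829 0.37692836 0.14969039]
```

View pics/fin.png

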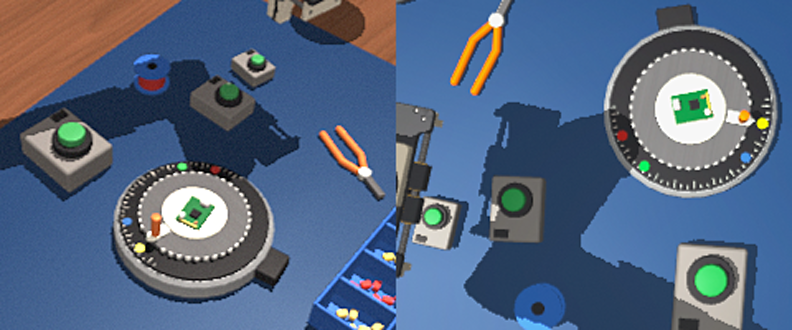

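The button showed a spring (3–5 N between z=0.0506 and 0.054) and then a hard stop at about 0.050, so it went all the way down and came back. The lever and the other things in view are in place and the arm is clear, so I'm handing in.

```bash
python3 -c "
from cell import bot
print(bot.hand_in(), bot.state()['time'])"
```

```text
the job is handed in; nothing more can be done
the job is handed in; nothing more can be done
```

I set the lever to the yellow dot, then pressed the green button on the 90 x 70 mm switch box fully down and let it go. I handed in at about 14 s, with the arm clear of everything.

- **Lever:** I pushed the pin round with one pad of the open gripper and then nudged it 1.8° further. The last readings were about 77° from the white pointer (76.3° from the pin's colour blob) in the top view, and about 78° judged from the pin in the scene view. The dot is at 77.8°, so the views differ by 1–1.5°, which is within the dot's width.
- **Button:** It gave a 3–5 N spring force and then a hard stop at 0.050 m. On the way down the force peaked at 54 N at the fingertips before I eased off, which is harder than it needed to be. That is over the 40 N limit for the arm and gripper body, but the contact was on the fingertips; it stayed under the 120 N wrist limit.
- **Lamp:** I could not confirm that the light came on. The white window is saturated in the pictures and looked the same before and after.
- **Other things:** The board, pliers and spool look unmoved in the last picture. The tin, jar and screwdriver were outside it, and I did not check them again after the start.

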